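Set up a vacuum filtration manifold for a rinse

TASK

Set up the three-place vacuum manifold for rinsing one filter unit: close both outer ports with the black rubber plugs, and build the unit on the middle port, first the filter base, then the funnel on the base, and last the lid on the funnel. The plugs may go in at any time; every part must sit level and fully home, and the media bottle and the culture flask stay where they are.

Things in the scene. Friction and masses are not known exactly. Their poses are not given: they have to be found in the camera images.
- port_mid: Middle of three equal upright round steel sockets, in a row 130 mm apart on the fixed manifold. Outside diameter 54 mm, bore 43 mm, 26 mm deep. Origin: centre of the open mouth, 90 mm above the bench; z up, y along the manifold's tube (towards its hose barb), x across. Manifold: steel tube 48 mm thick, 360 mm long, on feet 110 mm across, turned up to 12 degrees either way.
- port_a: Outer port of the manifold, 130 mm from the middle one, at the end without the hose barb; size and axes as the middle port: outside diameter 54 mm, bore 43 mm, 26 mm deep, origin at the centre of the mouth, 90 mm above the bench.
- port_b: Outer port of the manifold, 130 mm from the middle one, at the hose barb end; size and axes as the middle port: outside diameter 54 mm, bore 43 mm, 26 mm deep, origin at the centre of the mouth, 90 mm above the bench.
- base: Filter base, upright on its black rubber stopper: tapered stopper 22 mm high (33 mm wide at the foot, 38 mm above), round steel drum 60 mm wide from 22 to 44 mm above the foot, boss with a white disc, 44 mm wide narrowing to 40 mm, up to 51 mm. About 200 g. Origin: centre of the foot, z up. Seated, the drum lies on the port's rim, foot 22 mm below the mouth.
- funnel: Steel funnel: straight upright tube open at both ends, 58 mm outside diameter (60 mm over the bead near each end), 50 mm bore, 80 mm high, both ends alike. About 220 g. Origin: centre of its lower end, z up. Seated, it surrounds the base's boss and stands on the drum, its lower end 44 mm above the base's foot.
- lid: Steel funnel lid, right way up: spigot 8 mm high (40 mm wide at the foot, 44 mm above), round plate 64 mm wide from 8 to 12 mm above the foot, round knob 18 mm wide up to 34 mm. About 90 g. Origin: centre of the spigot's underside, z up. Seated, the spigot hangs in the funnel's bore, the plate lies on its rim, origin 72 mm above the funnel's lower end.
- plug_a: Black rubber plug, upright on its narrow end: tapered stopper 22 mm high (33 mm wide at the foot, 38 mm above), flange 54 mm wide from 22 to 27 mm above the foot, round grip 20 mm wide up to 51 mm. About 60 g. Origin: centre of the foot, z up. Seated, the flange lies on the port's rim, foot 22 mm below the mouth. The plugs are alike; either fits either outer port.
- plug_b: Black rubber plug, upright on its narrow end: tapered stopper 22 mm high (33 mm wide at the foot, 38 mm above), flange 54 mm wide from 22 to 27 mm above the foot, round grip 20 mm wide up to 51 mm. About 60 g. Origin: centre of the foot, z up. Seated, the flange lies on the port's rim, foot 22 mm below the mouth. The plugs are alike; either fits either outer port.
- bottle: Bystander: glass media bottle 70 mm in diameter and 140 mm high with a blue screw cap. Origin at the centre of its underside. Not to be disturbed.
- flask: Bystander: clear culture flask with a blue cap, lying flat, about 105 mm long, 50 mm wide and 27 mm high. Origin on its underside near the middle, x along it away from the cap. Not to be disturbed.

How it is judged:
On the way, in this order (a step that is already met when the one before it is completed fails the run):
1. the filter base sits fully home in the middle port (z of base in the frame of port_mid between -0.0245 and -0.0195 m and horizontal distance between base and port_mid below 0.006 m and angle between base's own z axis and vertical below 0.07 rad), for 0.2 s.
2. the funnel stands fully home on the seated base (all of step 1 and z of funnel in the frame of base between 0.0415 and 0.0465 m and horizontal distance between funnel and base below 0.007 m and angle between funnel's own z axis and vertical below 0.07 rad), for 0.2 s.
3. the lid lies fully home on the funnel (all of step 2 and z of lid in the frame of funnel between 0.0695 and 0.0745 m and horizontal distance between lid and funnel below 0.007 m and angle between lid's own z axis and vertical below 0.07 rad), for 0.2 s.
At the end, for the whole second after the job is handed in: Base in the middle port, funnel on base, lid on funnel, one plug in each outer port: each at its seated height within 2.5 mm, centred within 6 mm (funnel and lid 7 mm), level within 4 degrees, released and at rest; bottle and flask within 30 mm of their start (all of step 3 and ((z of plug_a in the frame of port_a between -0.0245 and -0.0195 m and horizontal distance between plug_a and port_a below 0.006 m and angle between each of plug_a, plug_b's own z axis and vertical below 0.07 rad and z of plug_b in the frame of port_b between -0.0245 and -0.0195 m and horizontal distance between plug_b and port_b below 0.006 m) or (z of plug_a in the frame of port_b between -0.0245 and -0.0195 m and horizontal distance between plug_a and port_b below 0.006 m and angle between each of plug_a, plug_b's own z axis and vertical below 0.07 rad and z of plug_b in the frame of port_a between -0.0245 and -0.0195 m and horizontal distance between plug_b and port_a below 0.006 m)) and linear speed of each of base, funnel, lid, plug_a, plug_b below 0.02 m/s and distance of each of bottle, flask from where it was at the start of the episode below 0.03 m); the robot touches nothing.
It fails at once if the media bottle is shifted or tipped (distance of bottle from where it was at the start of the episode above 0.03 m or angle between bottle's own z axis and vertical above 0.4 rad).
It fails at once if the culture flask is shifted (distance of flask from where it was at the start of the episode above 0.03 m).
It also fails if it takes over 128 s, if anything falls off the work surface, if the arm or the gripper's body presses on something with over 40 N, if the wrist force passes 120 N, or if a joint passes its speed limit or range.

ROBOT

A 7-joint arm with a two-finger parallel gripper is mounted at the origin on the work surface. World frame = base frame: x ahead of the robot, y to its left, z up, the work surface at z = 0. Lengths are in m, angles in rad, forces in N, time in s.
With the tool pointing down it reaches from about 0.375 to 0.925 m from the base axis. Payload 3.1 kg.
Tool frame: the origin (TCP) lies between the finger pads; the fingertips stand 19 mm ahead of it and the grasp point (between the pads) is the TCP; z points along the fingers, y is the line along which they close (so a half turn about z gives the same grasp; the last joint's range is limited). The gripper opens to 85 mm and grips with 20 to 120 N. Pads are 22 mm wide; open, the fingers measure 114 mm over their backs; the gripper's body (76 mm by 85 mm) begins 54 mm behind the grasp point. The pads swing forward as they close: fully open they stand 13 mm farther back than shut.
Start: joints at [1.032, 0.383, 0.044, 1.598, -0.018, 1.161, -0.05], TCP at [0.277, -0.588, 0.216] pointing down, gripper open.
Joint ranges: [-2.61, 2.61], [-0.41, 2.15], [-1.48, 1.57], [0, 2.5], [-1.57, 4.71], [0.05, 1.97], [-2.85, 2.85]. Speed limits (rad/s): [2.79, 2.79, 3.14, 3.14, 3.14, 3.14, 3.14].

INTERFACE

Orientations are given as a unit quaternion [x, y, z, w].
In Python, from bench import move_ptp, movel, move_j, move_gripper, pause, inverse_kinematics, read_camera, camera_params, MotionError, sign_off, look_for, tip_of, read_time_s, read_qpos, read_joint_vel, read_effort, read_eef_pos, read_tcp_rot, read_ft_force, read_ft_torque, read_finger_gap, read_grasp_force gives the robot as it stands. Calls block until the motion is done:
- move_ptp(position, orientation): joint-space move of the TCP to a pose.
- movel(position, orientation=None, speed=0.15): straight line of the TCP; orientation=None keeps the orientation; speed is the mean speed in m/s.
- move_j(angles): joint-space move.
- move_gripper(opening, effort=None): finger opening in m; effort is the grip in N (None keeps the last); returns when the fingers have stopped.
- pause(seconds).
- inverse_kinematics(position, orientation): joint angles nearest the present ones, or None.
- read_camera(name): name is "scene" or "side" or "wrist"; returns the picture (384x512x3 uint8, red, green, blue); there is no depth.
- camera_params(name): a dict with "K" (3x3 intrinsics, pixels), "camera_from_world" (4x4, takes a point from world to camera coordinates). Camera axes: x right, y down, z forward; pixel columns grow to the right and rows downward; lengths in m; the calibration is good to about 2 mm. A picture is of the moment at which its call begins: read the wrist's pose just before it. camera_params takes no time and is no camera call; for the wrist camera it gives the pose at the moment of the call.
A pose or a line that the arm cannot do raises MotionError and nothing moves.
- sign_off(): hands the job in; it is judged then, once.
Trained networks look in the newest picture that a camera, given by its name, has taken for a name from the list of things; names that differ only in an ending like _2 or _b are one class to them, and where a whole thing is asked for, a point or a joint stands for the part that bears it (a point fixed in the world has none). Each returns a list of dicts, best first, with "confidence" (0 to 1); they miss things now and then, are a little off and sometimes report something else, mostly with a low value. They report only what shows in the picture. A call takes as long as a camera call.
- look_for(camera, name): "at" ([column, row] in pixels, amid what is visible of it).
- tip_of(camera, name): "at" ([column, row] in pixels: a listed point, or the origin of a listed thing).
Readings, each from a call of its own:
- read_time_s(): time.
- read_qpos(): joint angles.
- read_joint_vel(): joint speeds.
- read_effort(): joint torques, N m.
- read_eef_pos(): TCP position.
- read_tcp_rot(): TCP orientation.
- read_ft_force(): force on the tool from outside, world axes, zero at the start.
- read_ft_torque(): the same for the moment, N m.
- read_finger_gap(): finger opening in m.
- read_grasp_force(): force on a finger pad.
Only numpy, scipy, OpenCV 4.12 (cv2) and the standard library are available. Lean on these libraries where they do the work, as an engineer would, in place of code of your own. Each camera call takes 0.05 s, during which the arm holds its last target. There are 200 camera calls.

## Working session

There is one attempt and no reset: what is moved stays moved. The work goes in short steps, each a Python script; the robot and the scene stay as the last script left them, time stands still between calls to the robot, and variables do not carry over. Pictures are saved under pics/ and viewed, at most 14 in all, crops included, and the job is handed in when it is done.

```bash
mkdir -p pics; ls; cat > first.py <<'E'
from bench import *
import cv2, numpy as np
names=["port_mid","port_a","port_b","base","funnel","lid","plug_a","bottle","flask"]
for c in ["scene","side","wrist"]:
    im=read_camera(c); cv2.imwrite(f"pics/{c}0.png",im[:,:,::-1])
    P=camera_params(c); print(c,np.round(P["K"],1).tolist(),np.round(P["camera_from_world"],3).tolist())
    for n in names:
        print(n,[(np.round(d["at"]).tolist(),round(d["confidence"],2)) for d in tip_of(c,n)][:4])
print(read_time_s(),read_tcp_rot())
E
python3 first.py; python3 -c "
import cv2,numpy as np
a=[cv2.imread(f'pics/{c}0.png') for c in ['scene','side']]
cv2.imwrite('pics/w0.png',a[0])"
```

```text
pics
scene [[357.3, 0.0, 252.7], [0.0, 357.3, 193.2], [0.0, 0.0, 1.0]] [[-0.837, 0.547, 0.005, 0.431], [0.426, 0.658, -0.621, -0.149], [-0.343, -0.517, -0.784, 1.19], [0.0, 0.0, 0.0, 1.0]]
port_mid [([226.0, 238.0], 0.72), ([267.0, 206.0], 0.2)]
port_a [([264.0, 267.0], 0.89), ([195.0, 203.0], 0.8), ([168.0, 142.0], 0.36)]
port_b [([264.0, 267.0], 0.89), ([195.0, 203.0], 0.8), ([168.0, 142.0], 0.36)]
base [([304.0, 248.0], 0.85)]
funnel [([267.0, 207.0], 0.82)]
lid [([365.0, 262.0], 0.56)]
plug_a [([247.0, 174.0], 0.78), ([240.0, 137.0], 0.48)]
bottle [([314.0, 372.0], 0.73)]
flask [([171.0, 140.0], 0.71)]
side [[458.2, 0.0, 258.8], [0.0, 458.2, 189.8], [0.0, 0.0, 1.0]] [[-0.716, -0.698, -0.012, 0.358], [-0.42, 0.444, -0.792, 0.297], [0.558, -0.561, -0.611, 1.019], [0.0, 0.0, 0.0, 1.0]]
port_mid [([216.0, 186.0], 0.59)]
port_a [([180.0, 208.0], 0.75), ([241.0, 164.0], 0.63)]
port_b [([180.0, 208.0], 0.75), ([241.0, 164.0], 0.63)]
base [([234.0, 261.0], 0.98)]
funnel [([271.0, 227.0], 0.87), ([330.0, 153.0], 0.67)]
lid [([221.0, 312.0], 0.87), ([216.0, 186.0], 0.48)]
plug_a [([367.0, 195.0], 0.74), ([308.0, 210.0], 0.51)]
bottle [([108.0, 277.0], 0.97)]
flask [([331.0, 154.0], 0.79)]
wrist [[346.1, 0.0, 258.1], [0.0, 346.1, 188.7], [0.0, 0.0, 1.0]] [[0.427, -0.904, -0.0, -0.649], [-0.859, -0.406, 0.311, -0.041], [-0.281, -0.133, -0.95, 0.38], [0.0, 0.0, 0.0, 1.0]]
port_mid []
port_a []
port_b []
base []
funnel []
lid []
plug_a []
bottle []
flask []
1.5 [ 9.75806073e-01  2.18637837e-01  1.25111044e-05 -5.41413714e-05]
```

View pics/scene0.png

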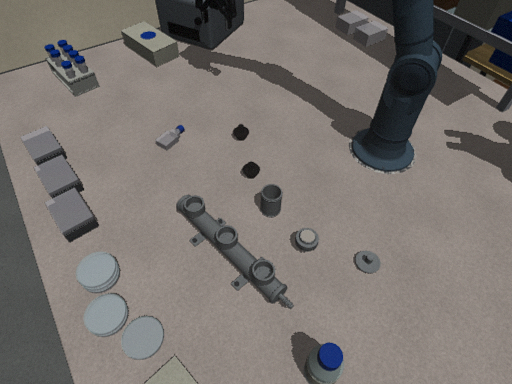

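View pics/side0.png

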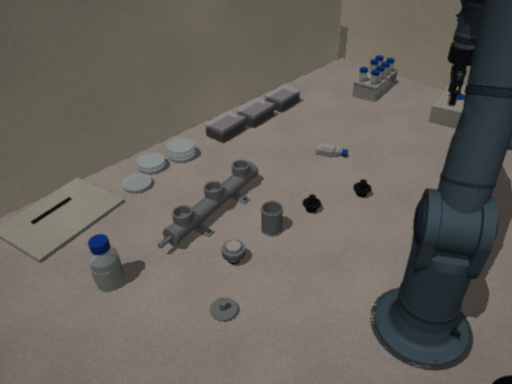

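```bash
cat > h.py <<'E'
from bench import *
import cv2, numpy as np
def proj(P,X):
    T=np.array(P["camera_from_world"]); p=T[:3,:3]@X+T[:3,3]; q=np.array(P["K"])@p; return q[:2]/q[2]
def ray(P,uv,z):
    T=np.array(P["camera_from_world"]); R=T[:3,:3]; c=-R.T@T[:3,3]
    d=R.T@np.linalg.inv(P["K"])@np.array([uv[0],uv[1],1.]); return c+d*(z-c[2])/d[2]
E
python3 - <<'E'
from h import *
S=camera_params("scene");D=camera_params("side")
pts={"mid":([226,238],[216,186],.09),"p1":([264,267],[180,208],.09),"p2":([195,203],[241,164],.09),"base":([304,248],[234,261],0),"funnel":([267,207],[271,227],0),"lid":([365,262],[221,312],0),"plug1":([247,174],[308,210],0),"plug2":([240,137],[367,195],0),"bottle":([314,372],[108,277],0),"flask":([171,140],[331,154],0)}
for k,(a,b,z) in pts.items(): print(k,np.round(ray(S,a,z)[:2],3),np.round(ray(D,b,z)[:2],3))
E
```

```text
mid [0.635 0.065] [0.617 0.051]
p1 [0.601 0.179] [0.614 0.18 ]
p2 [ 0.649 -0.071] [ 0.644 -0.072]
base [0.452 0.155] [0.437 0.156]
funnel [ 0.458 -0.01 ] [ 0.457 -0.004]
lid [0.345 0.274] [0.343 0.286]
plug1 [ 0.438 -0.149] [ 0.429 -0.131]
plug2 [ 0.368 -0.304] [ 0.345 -0.308]
bottle [0.622 0.405] [0.625 0.409]
flask [ 0.572 -0.418] [ 0.561 -0.414]
```

The manifold runs from about (195,203) to (264,267) in the scene view, with the barb at (285,300), so port_b is the one at +y. The detections match the objects in both pictures. Next I'll check reach and take closer looks with the wrist camera.

```bash
cat >> h.py <<'E'
Q=np.array([1.,0,0,0])
EST={"plug2":(.358,-.306,0),"plug1":(.434,-.14,0),"base":(.445,.155,0),"funnel":(.458,-.007,0),"lid":(.344,.28,0),"port_a":(.647,-.072,.09),"port_mid":(.626,.057,.09),"port_b":(.607,.18,.09)}
def look(names,save=None):
    P=camera_params("wrist"); im=read_camera("wrist")
    if save: cv2.imwrite(f"pics/{save}.png",im[:,:,::-1])
    out={}
    for n,z in names:
        out[n]=[(np.round(d["at"],1).tolist(),round(d["confidence"],2),np.round(ray(P,d["at"],z)[:2],4).tolist()) for d in tip_of("wrist",n)][:3]
        print(n,out[n])
    return out
E
python3 - <<'E'
from h import *
for k,v in EST.items():
    for z in (.05,.2,.32):
        q=inverse_kinematics([v[0],v[1],v[2]+z],Q); 
        if q is None or z==.2: print(k,z,None if q is None else np.round(q,2))
move_ptp([.434,-.14,.33],Q)
look([("plug_a",0),("funnel",0)],"wp1")
move_ptp([.56,.06,.36],Q)
look([("port_a",.09),("port_mid",.09),("base",0),("funnel",0)],"wport")
print(read_time_s(),read_eef_pos())
a=[cv2.imread(f'pics/{c}.png') for c in ['wp1','wport']]
cv2.imwrite('pics/w1.png',cv2.resize(np.hstack(a),(800,300),interpolation=cv2.INTER_AREA))
E
```

```text
plug2 0.2 [ 0.66  0.06 -0.04  2.03  0.    1.05 -0.95]
plug1 0.2 [ 0.47  0.04 -0.26  2.05  0.01  1.05 -1.36]
base 0.2 [ 0.38  0.13 -0.84  2.    0.11  1.06 -2.08]
funnel 0.2 [ 0.39  0.06 -0.48  2.04  0.03  1.05 -1.67]
lid 0.2 [-0.82  0.    0.04  2.09 -0.    1.05 -2.35]
port_a 0.2 [ 0.28  0.35 -0.3   1.49  0.11  1.31 -1.6 ]
port_mid 0.2 [ 0.23  0.33 -0.49  1.54  0.16  1.3  -1.85]
port_b 0.2 [ 0.21  0.39 -0.74  1.52  0.27  1.33 -2.12]
plug_a [([259.8, 140.3], 0.64, [0.4261, -0.1429]), ([369.1, 183.5], 0.61, [0.3617, -0.3042])]
funnel [([156.5, 119.2], 0.73, [0.4558, 0.0008])]
port_a [([154.9, 105.6], 0.85, [0.605, 0.1821]), ([370.1, 68.2], 0.75, [0.647, -0.0729])]
port_mid [([263.1, 87.9], 0.89, [0.6252, 0.0519])]
base [([200.9, 207.3], 0.55, [0.4388, 0.1496]), ([126.5, 261.8], 0.39, [0.3406, 0.2805])]
funnel [([294.8, 197.9], 0.93, [0.4543, -0.0002]), ([263.3, 88.9], 0.66, [0.6208, 0.0502]), ([198.7, 201.3], 0.38, [0.449, 0.1525])]
4.6167 [0.55977409 0.05795038 0.35991913]
```

View pics/w1.png

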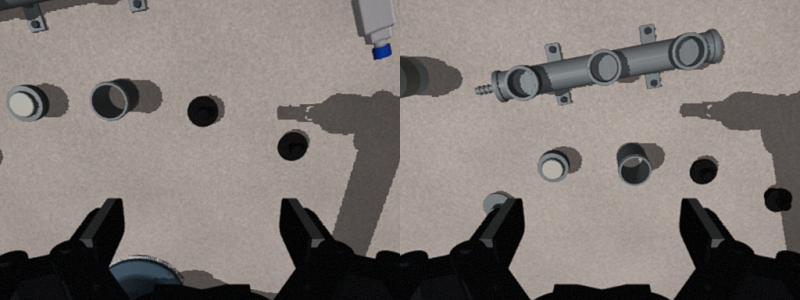

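```bash
cat >> h.py <<'E'
PORT={"a":(.6468,-.0746),"mid":(.6257,.0537),"b":(.6046,.182)}
def nearest(name,xy,z,zlook,tries=2,save=None,tol=.025,n=2):
    """average of n network looks from a hover, best candidate near xy"""
    g=[]
    for i in range(n):
        P=camera_params("wrist"); im=read_camera("wrist")
        if save and i==0: cv2.imwrite(f"pics/{save}.png",im[:,:,::-1])
        for d in tip_of("wrist",name):
            p=ray(P,d["at"],z)[:2]
            if np.hypot(*(p-xy))<tol and d["confidence"]>.3: g.append(p); break
    print(name,"looks",np.round(g,4).tolist())
    return np.mean(g,0) if g else np.array(xy)
def pick(name,xy,ztcp,grip,zhover,save=None,open_=.085):
    move_gripper(open_)
    move_ptp([*xy,zhover],Q)
    p=nearest(name,np.array(xy),0,zhover,save=save)
    movel([*p,ztcp+.04],Q,speed=.25); movel([*p,ztcp],Q,speed=.1)
    move_gripper(0,grip); print("gap",round(read_finger_gap(),4),"F",read_grasp_force(),"t",read_time_s())
    movel([*p,.3],Q,speed=.3)
E
python3 - <<'E'
from h import *
pick("plug_a",(.430,-.142),.048,40,.2,"wp2")
print(read_finger_gap())
x,y=PORT["a"]
move_ptp([x,y,.24],Q)
P=camera_params("wrist"); cv2.imwrite("pics/wpa.png",read_camera("wrist")[:,:,::-1])
print(tip_of("wrist","port_a"),[np.round(ray(P,d["at"],.09),4) for d in tip_of("wrist","port_a")], tip_of("wrist","plug_a"))
print(read_time_s(),read_ft_force())
a=[cv2.imread(f'pics/{c}.png') for c in ['wp2','wpa']]
cv2.imwrite('pics/w2.png',cv2.resize(np.hstack(a),(800,300),interpolation=cv2.INTER_AREA))
E
```

```text
plug_a looks [[0.4279, -0.1456], [0.4285, -0.143]]
gap -0.0001 F 0.0 t 8.0583
6.32178222042451e-06
[{'at': [258.8, 161.0], 'confidence': 0.57}] [array([ 0.6511, -0.0755,  0.09  ])] [{'at': [312.2, 305.7], 'confidence': 0.61}]
10.1917 [-0.14398583  0.57549873 -0.55016341]
```

View pics/w2.png

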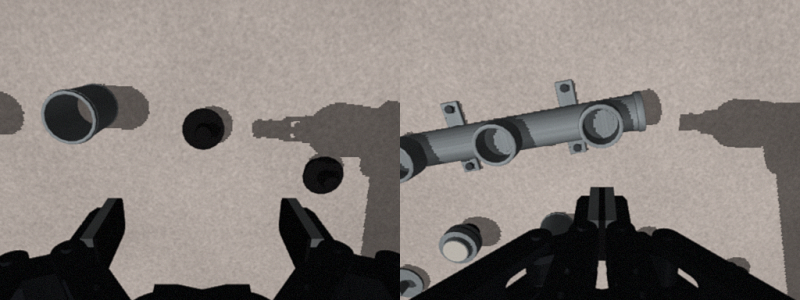

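```bash
python3 - <<'E'
from h import *
move_gripper(.085); move_ptp([.43,-.14,.2],Q)
P=camera_params("wrist"); im=read_camera("wrist"); cv2.imwrite("pics/wp3.png",im[:,:,::-1])
print([(d,ray(P,d["at"],0)) for d in tip_of("wrist","plug_a")])
e=np.array(read_eef_pos()); print(e, "tcp px",proj(P,e),"below",proj(P,e*[1,1,0]),"tip",proj(P,e-[0,0,.019]))
S=camera_params("side"); im2=read_camera("side")
print([(d["at"],ray(S,d["at"],0)) for d in tip_of("side","plug_a")])
u=proj(S,np.array([.43,-.142,.02])).astype(int); c=im2[u[1]-60:u[1]+60,u[0]-80:u[0]+80]
c=cv2.resize(c,(512,384)); cv2.imwrite("pics/w3.png",cv2.resize(np.hstack([im,c])[:,:,::-1],(800,300)))
E
```

```text
[({'at': [263.1, 159.8], 'confidence': 0.64}, array([ 0.42717755, -0.1443898 ,  0.        ])), ({'at': [404.4, 212.3], 'confidence': 0.64}, array([ 0.36742165, -0.30238691,  0.        ]))]
[ 0.43253775 -0.13934939  0.2010703 ] tcp px [258.98812886 240.47221481] below [258.36171746 154.839921  ] tip [258.87572802 225.10668763]
[([362.7, 196.7], array([ 0.34921639, -0.29184479,  0.        ])), ([306.8, 208.4], array([ 0.43603619, -0.13418278,  0.        ]))]
```

View pics/w3.png

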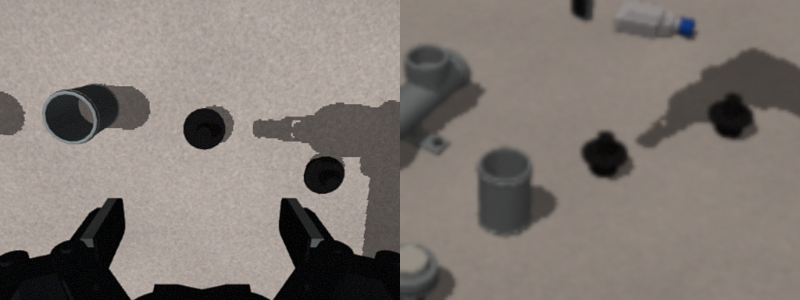

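The plug still stands untouched at about (205,128) in the left half, so the fingers closed on nothing. I'll descend again and look before closing.

```bash
python3 - <<'E'
from h import *
p=(.4279,-.1435)
movel([*p,.09],Q,speed=.25); movel([*p,.048],Q,speed=.1)
print(read_eef_pos(),read_tcp_rot(),read_ft_force()); 
move_gripper(.05);print(read_eef_pos(),read_finger_gap())
P=camera_params("wrist"); im=read_camera("wrist")
e=np.array(read_eef_pos()); print("tip",proj(P,e-[0,0,.019]),"plugtop",proj(P,np.array([*p,.051])))
S=camera_params("side"); im2=read_camera("side")
u=proj(S,np.array([.43,-.142,.05])).astype(int); c=im2[u[1]-60:u[1]+60,u[0]-80:u[0]+80]
c=cv2.resize(c,(512,384)); cv2.imwrite("pics/w4.png",cv2.resize(np.hstack([im,c])[:,:,::-1],(800,300)))
E
```

```text
[ 0.42865622 -0.14366086  0.04867097] [9.99999771e-01 2.40686012e-05 6.36708002e-04 2.26960992e-04] [ 0.60469077 -0.15804042  0.40902531]
[ 0.42804911 -0.14361186  0.04822581] 0.049701834909812365
tip [259.51299937 226.08131789] plugtop [259.60474355 244.38322608]
```

View pics/w4.png

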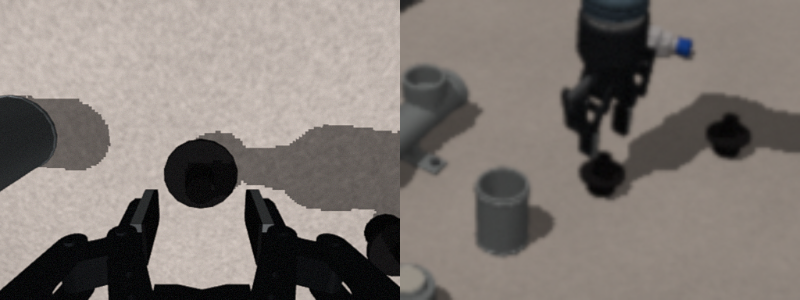

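In the side crop the fingertips, near (590–622,140), look level with the plug's top instead of below it. I'll find the real tip height by touching the bench gently with the fingers shut.

```bash
python3 - <<'E'
from h import *
e=read_eef_pos(); movel([e[0],e[1],.12],Q,speed=.3); move_gripper(0,20)
movel([.52,-.22,.12],Q,speed=.3); movel([.52,-.22,.035],Q,speed=.15)
f0=np.array(read_ft_force())
for z in np.arange(.03,.0,-.003):
    movel([.52,-.22,z],Q,speed=.03); f=np.array(read_ft_force())-f0; print(round(z,3),np.round(read_eef_pos(),4),np.round(f,1))
    if abs(f[2])>3: break
P=camera_params("wrist"); im=read_camera("wrist"); cv2.imwrite("pics/w5.png",im[:,:,::-1])
e=np.array(read_eef_pos()); print("tip",proj(P,e-[0,0,.019]),"tcp",proj(P,e))
movel([.52,-.22,.15],Q,speed=.3); print(read_time_s())
E
```

```text
0.03 [ 0.5203 -0.2202  0.0304] [-0.7  1.3  1.6]
0.027 [ 0.5198 -0.2199  0.0268] [-1.4  0.8  0.9]
0.024 [ 0.5197 -0.2199  0.0237] [-0.8  1.2  1.5]
0.021 [ 0.5197 -0.2199  0.0207] [0.5 0.6 1.5]
0.018 [ 0.5198 -0.2199  0.0177] [-0.6  1.3  2.1]
0.015 [ 0.5197 -0.2199  0.0147] [-0.2  0.4  1.2]
0.012 [ 0.5197 -0.2199  0.0117] [ 0.3 -0.3  0.7]
0.009 [ 0.5198 -0.2199  0.0087] [-0.5  1.2  0.5]
0.006 [ 0.5198 -0.2199  0.0058] [-0.8  1.1  0.2]
0.003 [ 0.5197 -0.2199  0.0027] [-1.4  0.3  1.1]
tip [259.61926956 225.86576642] tcp [259.7858973  241.43008735]
19.2417
```

View pics/w5.png

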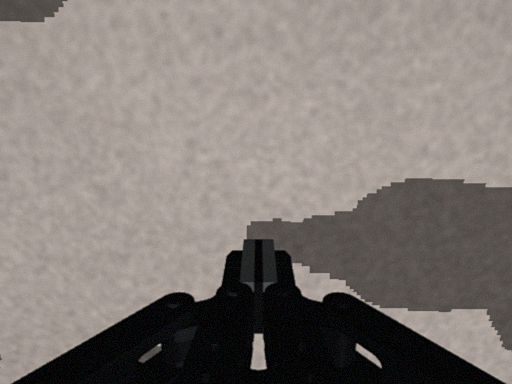

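No contact at TCP z = 0.003, though the stated tip length says the tips should have touched at 0.019. I'll keep going down to find the real offset.

```bash
python3 - <<'E'
from h import *
movel([.52,-.22,.004],Q,speed=.2)
f0=np.mean([read_ft_force() for _ in range(4)],0)
try:
  for z in np.arange(.002,-.035,-.002):
    movel([.52,-.22,z],Q,speed=.03); f=np.array(read_ft_force())-f0
    if abs(f[2])>4: print(round(z,4),np.round(read_eef_pos(),4),np.round(f,1)); break
except MotionError as x: print(z,x)
P=camera_params("wrist"); im=read_camera("wrist"); cv2.imwrite("pics/w6.png",im[:,:,::-1])
e=np.array(read_eef_pos()); print(e,read_ft_force(),"tip",proj(P,e-[0,0,.019]),"tcp",proj(P,e))
S=camera_params("side");im2=read_camera("side");C=camera_params("scene");im3=read_camera("scene")
outs=[]
for PP,i in ((S,im2),(C,im3)):
    u=proj(PP,e).astype(int); print("tcp in fixed cam",u); c=i[u[1]-40:u[1]+40,u[0]-53:u[0]+53].copy(); outs.append(cv2.resize(c,(400,300),interpolation=cv2.INTER_NEAREST))
cv2.imwrite("pics/w7.png",np.hstack(outs)[:,:,::-1])
movel([.52,-.22,.15],Q,speed=.3); print(read_time_s())
E
```

```text
-0.016 [ 0.5204 -0.2202 -0.015 ] [-1.5  1.2  6. ]
[ 0.52039265 -0.22017892 -0.01501158] [-2.20364111  0.62405342  6.40228259] tip [259.6330443  226.01331978] tcp [259.8314127  241.55797986]
tcp in fixed cam [303 187]
tcp in fixed cam [213 173]
23.475
```

View pics/w7.png

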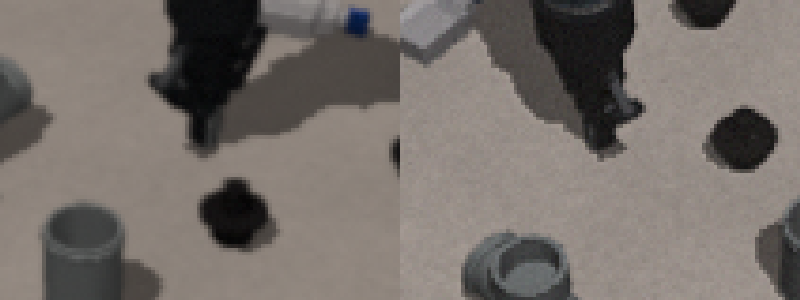

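Contact came at a reported z of -0.0145. The grasp point therefore sits about 33 mm higher than reported, which explains the miss: the tips were about 62 mm up, above the plug's 51 mm top. I'll apply that z correction and estimate x/y from the close-up.

```bash
cat >> h.py <<'E'
OFF=.0335   # true grasp height = reported TCP z + OFF (touched off on the bench)
E
python3 - <<'E'
from h import *
P=camera_params("wrist"); e=np.array(read_eef_pos()); d=np.array([.42805,-.14361,.04823])-e
for uv,z in (((260,228),.051),((257,222),.027)): print(uv,ray(P,uv,z-d[2])+d)
move_gripper(.06)
p=(.434,-.142)
movel([*p,.1],Q,speed=.3); movel([*p,.048-OFF+.012],Q,speed=.15)
P=camera_params("wrist"); im=read_camera("wrist"); cv2.imwrite("pics/w8.png",im[:,:,::-1])
e=np.array(read_eef_pos()); print("plugtop",proj(P,np.array([*p,.051])),"flange",proj(P,np.array([*p,.027])),read_ft_force())
E
```

```text
(260, 228) [ 0.43678641 -0.14369792  0.051     ]
(257, 222) [ 0.42947738 -0.14216943  0.027     ]
plugtop [259.01086953 268.99051425] flange [258.8685678  243.86497568] [-0.02609394 -0.04090845 -0.87421412]
```

View pics/w8.png

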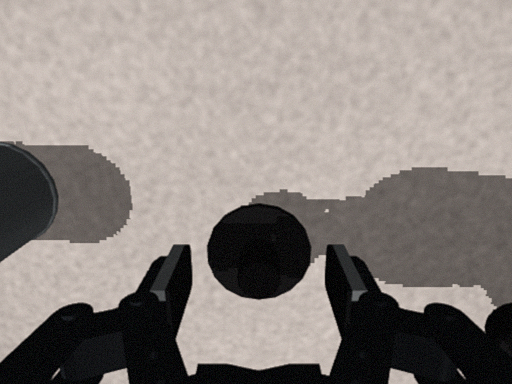

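The flange is centred at about (259,251), and the finger front edges at row 245 put the pads level with the plug's axis. I'll go down and close.

```bash
python3 - <<'E'
from h import *
p=(.433,-.142)
movel([*p,.049-OFF],Q,speed=.1); move_gripper(0,40)
print("gap",read_finger_gap(),read_grasp_force(),read_ft_force())
movel([*p,.2],Q,speed=.3); print(read_finger_gap(),read_ft_force())
x,y=PORT["a"]
move_ptp([x,y,.19],Q)
P=camera_params("wrist"); im=read_camera("wrist"); cv2.imwrite("pics/w9.png",im[:,:,::-1])
d=tip_of("wrist","port_a"); print([(k,ray(P,k["at"],.09)) for k in d],read_eef_pos(),read_time_s())
for k in ("a","mid","b"): print(k,proj(P,np.array([*PORT[k],.09])))
E
```

```text
gap 0.018233313508191216 39.052538254290994 [-0.36313056 -0.29590626  3.25772983]
0.01844231469705203 [-0.07973188 -0.53225253 -2.09670549]
[({'at': [256.1, 178.7], 'confidence': 0.63}, array([ 0.64865056, -0.07298223,  0.09      ]))] [ 0.64516392 -0.07624185  0.18950116] 27.8167
a [258.19754102 180.99532657]
mid [ 96.09069565 206.47093594]
b [-58.45470382 230.75823989]
```

View pics/w9.png

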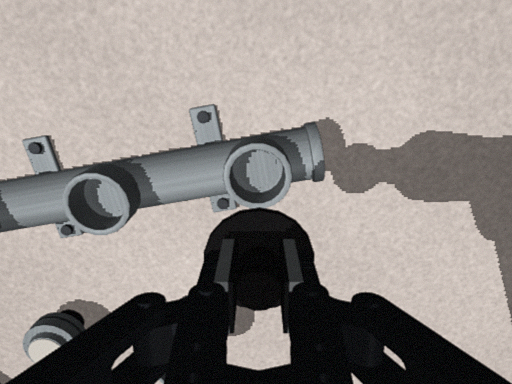

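The plug is held, and port a's rim is centred near (257,176), about 5 px ahead of my estimate. I'll shift the ports +2.5 mm in x and insert with force monitoring.

```bash
cat >> h.py <<'E'
PORT={k:(v[0]+.0025,v[1]) for k,v in PORT.items()}
def insert(xy,zseat,opening,zup=.22,fmax=8):
    """lower until seated or fmax, small search if stuck high; release, rise"""
    cur=np.array(read_eef_pos()); movel([*xy,zseat+.035],Q,speed=.2)
    f0=np.mean([read_ft_force() for _ in range(4)],0)
    z=zseat+.026
    while z>zseat-.003:
        movel([*xy,z],Q,speed=.08); f=np.array(read_ft_force())-f0
        if f[2]>fmax: break
        z-=.003
    e=np.array(read_eef_pos()); print("stopped dz",np.round(e[2]-zseat,4),"F",np.round(f,1),"t",round(read_time_s(),1))
    return e,f
def release(opening,zup=.22):
    e=read_eef_pos(); move_gripper(opening); movel([e[0],e[1],zup],Q,speed=.3)
E
python3 - <<'E'
from h import *
x,y=PORT["a"]
e,f=insert((x+.001,y),.0835,.05)
E
```

```text
stopped dz 0.0008 F [5.  0.1 3. ] t 30.8
```

```bash
python3 - <<'E'
from h import *
x,y=PORT["a"]
movel([x+.003,y,.0815],Q,speed=.05); print(read_eef_pos(),read_ft_force())
release(.045,.19)
P=camera_params("wrist"); im=read_camera("wrist"); cv2.imwrite("pics/w10.png",im[:,:,::-1])
print(proj(P,np.array([x,y,.119])),proj(P,np.array([x,y,.095])),proj(P,np.array([*PORT["mid"],.09])))
print([(k,ray(P,k["at"],.068)) for k in tip_of("wrist","plug_a")])
# hover over second plug
move_gripper(.06); move_ptp([.362,-.304,.1],Q)
P=camera_params("wrist"); im2=read_camera("wrist")
print([(k,ray(P,k["at"],0)) for k in tip_of("wrist","plug_a")],proj(P,np.array([.362,-.304,.051])),proj(P,np.array([.362,-.304,.027])),read_time_s())
m=im2.max(2)<40; cv2.imwrite("pics/w11.png",cv2.resize(np.hstack([im,im2])[:,:,::-1],(800,300)))
E
```

```text
[ 0.65339129 -0.07466408  0.08400576] [ 1.44527644 -1.24252106  9.38118014]
[259.15484645 200.90304988] [259.03194723 190.29191105] [ 99.97347366 213.15320113]
[({'at': [259.0, 181.9], 'confidence': 0.56}, array([ 0.64790275, -0.07467276,  0.068     ]))]
[({'at': [257.7, 184.5], 'confidence': 0.75}, array([ 0.36290462, -0.30262833,  0.        ]))] [259.83458969 209.38101854] [259.63319124 197.02304607] 33.8917
```

View pics/w11.png

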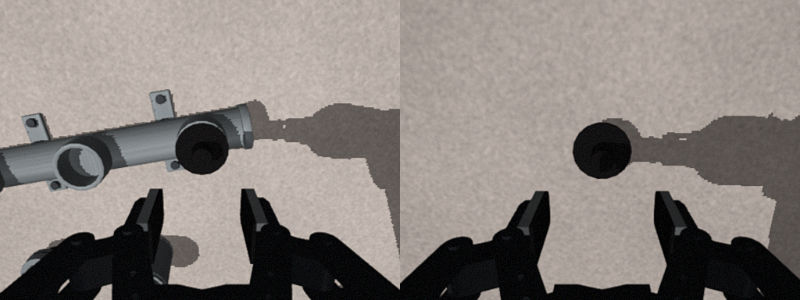

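Plug a is home: its flange centre is at (259,188) against (259,190) predicted, and the vertical force rose on pressing. Plug 2's flange is at (259,193), so I'll pick it and take it to port b.

```bash
python3 - <<'E'
from h import *
p=(.364,-.304)
movel([*p,.049-OFF],Q,speed=.15); move_gripper(0,40)
print("gap",read_finger_gap(),read_grasp_force())
movel([*p,.25],Q,speed=.35)
x,y=PORT["b"]
move_ptp([x,y,.19],Q)
P=camera_params("wrist"); im=read_camera("wrist"); cv2.imwrite("pics/w12.png",im[:,:,::-1])
print([(k,ray(P,k["at"],.09)) for k in tip_of("wrist","port_b")],[(k,ray(P,k["at"],.09)) for k in tip_of("wrist","port_mid")],read_finger_gap(),read_time_s())
e,f=insert((x+.002,y),.0835,.05)
movel([x+.003,y,.0815],Q,speed=.05); print(read_eef_pos(),read_ft_force())
E
```

```text
gap 0.01838433220615153 39.16689088844578
[({'at': [257.5, 188.6], 'confidence': 0.81}, array([0.60312522, 0.18143512, 0.09      ]))] [({'at': [426.1, 161.4], 'confidence': 0.7}, array([0.62468083, 0.05268009, 0.09      ]))] 0.018700735521125875 37.9917
stopped dz 0.0009 F [-11.   -3.4  11.6] t 41.0
[0.60715576 0.18217121 0.08434011] [-13.05459657  -5.08064812  17.12112865]
```

```bash
python3 - <<'E'
from h import *
movel([.6045,.1815,.0825],Q,speed=.05); print(read_eef_pos(),read_ft_force())
release(.045,.19)
P=camera_params("wrist"); im=read_camera("wrist")
print("b flange pred",proj(P,np.array([.6045,.1815,.095])))
move_gripper(.085); move_ptp([.445,.152,.12],Q)
P=camera_params("wrist"); im2=read_camera("wrist")
print([(k,ray(P,k["at"],0)) for k in tip_of("wrist","base")],"disc",proj(P,np.array([.445,.152,.051])),"drumtop",proj(P,np.array([.445,.152,.044])),read_time_s())
# white disc centroid at z=.051
hsv=cv2.cvtColor(im2,cv2.COLOR_RGB2HSV); m=((hsv[...,1]<40)&(hsv[...,2]>190)).astype(np.uint8)
n,_,st,ce=cv2.connectedComponentsWithStats(m); i=1+np.argmax(st[1:,4]) if n>1 else 0; print(st[i],ce[i],ray(P,ce[i],.051))
cv2.imwrite("pics/w13.png",cv2.resize(np.hstack([im,im2])[:,:,::-1],(800,300)))
E
```

```text
[0.60634315 0.18214257 0.08450849] [-3.14620112 -1.06031951  8.26146071]
b flange pred [260.51304822 187.8075351 ]
[({'at': [260.5, 181.9], 'confidence': 0.9}, array([0.4420684 , 0.15128042, 0.        ]))] disc [259.90385706 198.96922205] drumtop [259.86303356 195.69634939] 43.775
[     0      0    512    384 196608] [255.5 191.5] [0.45050743 0.15506625 0.051     ]
```

View pics/w13.png

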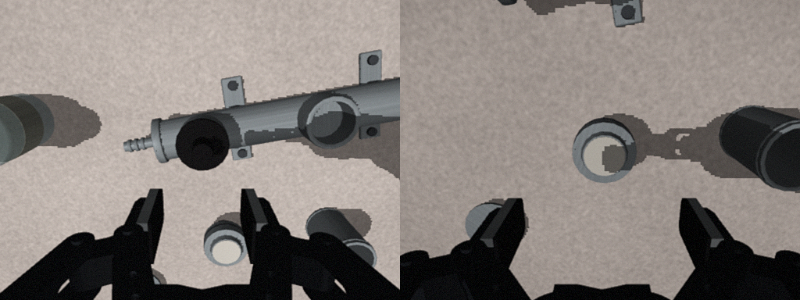

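Plug b is seated too: its flange is at (259,183), about as predicted. The base's white disc is at (261,197), giving (0.446, 0.1515), so I'll pick it up and put it in the middle port.

```bash
python3 - <<'E'
from h import *
p=(.4463,.1515)
movel([*p,.05],Q,speed=.2); movel([*p,-.002],Q,speed=.12); move_gripper(0,60)
print("gap",read_finger_gap(),read_grasp_force(),read_ft_force())
movel([*p,.2],Q,speed=.3); print(read_finger_gap(),read_ft_force())
x,y=.6285,.0535
move_ptp([x,y,.17],Q)
e,f=insert((x,y),.066,.085,fmax=10)
E
```

```text
gap 0.05742929655580542 62.880120277404785 [-1.17873928 -0.7077446   6.01049296]
0.05703550584902646 [ 0.17505503  0.31203902 -2.00133412]
stopped dz 0.0014 F [-4.9 -1.9 10.7] t 49.9
```

```bash
python3 - <<'E'
from h import *
movel([.6268,.053,.0645],Q,speed=.05); print(read_eef_pos(),read_ft_force())
move_gripper(.085); e=read_eef_pos(); movel([e[0],e[1],.17],Q,speed=.3)
P=camera_params("wrist"); im=read_camera("wrist")
b=np.array([.628,.0535]); print("disc pred",proj(P,np.array([*b,.119])),[(k,ray(P,k["at"],.068)) for k in tip_of("wrist","base")])
move_ptp([.455,-.002,.15],Q)
P=camera_params("wrist"); im2=read_camera("wrist")
print([(k,ray(P,k["at"],0)) for k in tip_of("wrist","funnel")],"top",proj(P,np.array([.455,-.002,.08])),"foot",proj(P,np.array([.455,-.002,0])),read_time_s())
cv2.imwrite("pics/w14.png",cv2.resize(np.hstack([im,im2])[:,:,::-1],(800,300)))
E
```

```text
[0.62879261 0.05356874 0.06743039] [-1.90074706 -1.41877041  6.18519704]
disc pred [258.97967131 203.78518387] [({'at': [257.2, 186.6], 'confidence': 0.62}, array([0.62348293, 0.05475017, 0.068     ]))]
[({'at': [256.7, 168.2], 'confidence': 0.87}, array([4.55266471e-01, 1.18658297e-04, 0.00000000e+00]))] top [259.24541009 197.48102166] foot [259.00514619 168.48096252] 52.0083
```

View pics/w14.png

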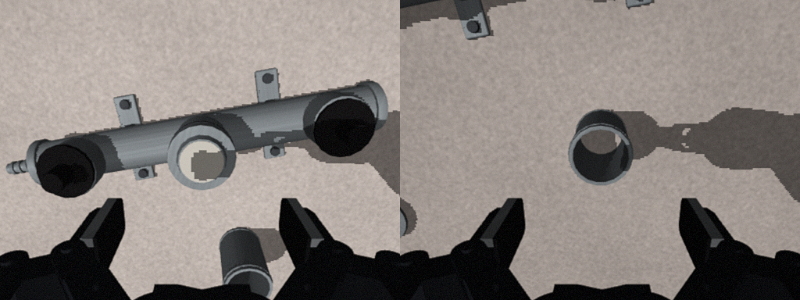

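The base is seated and centred, with its disc at (260,203) against (259,204) predicted. The funnel's top is centred near (257,198), so it stands at (0.455, -0.001).

```bash
python3 - <<'E'
from h import *
p=(.455,-.001)
movel([*p,.015],Q,speed=.15); f0=read_ft_force(); move_gripper(0,60)
print("gap",read_finger_gap(),read_grasp_force(),read_ft_force())
movel([*p,.23],Q,speed=.3); print(read_finger_gap(),read_ft_force())
x,y=.628,.0535
move_ptp([x,y,.23],Q)
e,f=insert((x,y),.127,.085,fmax=10)
print(read_finger_gap())
E
```

```text
gap 0.05691206559432293 62.95816216617823 [-0.99513548 -0.2165668   5.24904297]
0.05691618705969337 [ 0.08244135  0.45511158 -2.06269299]
stopped dz 0.0013 F [-4.  -2.5  9.3] t 58.1
0.056589120334225605
```

```bash
python3 - <<'E'
from h import *
movel([.6268,.0528,.1255],Q,speed=.05); print(read_eef_pos(),read_ft_force())
move_gripper(.085); e=read_eef_pos(); movel([e[0],e[1],.3],Q,speed=.3)
P=camera_params("wrist"); im=read_camera("wrist"); 
print("funnel",[(k,ray(P,k["at"],.112)) for k in tip_of("wrist","funnel")],"base",tip_of("wrist","base"))
print("top pred",proj(P,np.array([.628,.0535,.192])))
move_gripper(.05); move_ptp([.343,.281,.11],Q)
P=camera_params("wrist"); im2=read_camera("wrist")
p=[.343,.281]
print([(k,ray(P,k["at"],0)) for k in tip_of("wrist","lid")],"plate",proj(P,np.array([*p,.012])),"knob",proj(P,np.array([*p,.034])),read_time_s())
cv2.imwrite("pics/w15.png",cv2.resize(np.hstack([im,im2])[:,:,::-1],(800,300)))
E
```

```text
[0.62825818 0.05356797 0.12829001] [-1.35104572 -0.46428811  5.70822372]
funnel [({'at': [256.8, 158.6], 'confidence': 0.89}, array([0.6251968 , 0.05444716, 0.112     ]))] base [{'at': [254.0, 149.3], 'confidence': 0.73}]
top pred [257.74219283 178.11472189]
[({'at': [264.7, 180.9], 'confidence': 0.61}, array([0.34350256, 0.27681187, 0.        ]))] plate [259.58120061 185.96856975] knob [259.68286244 195.22645948] 61.65
```

View pics/w15.png

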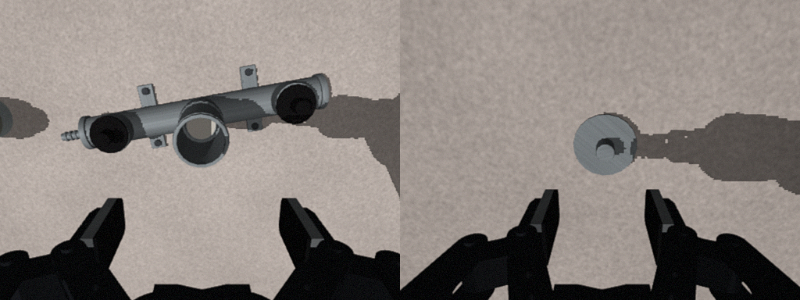

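The funnel stands upright with its top at (257,179), as predicted. The lid's plate is at about (262,184), which puts it at (0.3445, 0.279).

```bash
python3 - <<'E'
from h import *
p=(.3445,.279)
movel([*p,.04],Q,speed=.2); movel([*p,.0005],Q,speed=.1); move_gripper(0,40)
print("gap",read_finger_gap(),read_grasp_force(),read_ft_force())
movel([*p,.27],Q,speed=.3); print(read_finger_gap(),read_ft_force())
x,y=.628,.0535
move_ptp([x,y,.27],Q)
e,f=insert((x,y),.1845,.05,fmax=8)
movel([e[0]+np.clip(f[0]*.0003,-.0015,.0015),e[1]+np.clip(f[1]*.0003,-.0015,.0015),.183],Q,speed=.05); print(read_eef_pos(),read_ft_force(),read_finger_gap())
E
```

```text
gap 0.01669178949224025 39.13723688106984 [-1.11956963 -1.52363189  5.52772335]
0.016069008328546745 [-0.34508808 -0.87314345 -1.75284893]
stopped dz 0.001 F [-2.4 -1.6  6.5] t 68.4
[0.62891555 0.05364872 0.1854781 ] [-2.05327296 -1.05385545  6.8779839 ] 0.01623070001143124
```

```bash
python3 - <<'E'
from h import *
move_gripper(.05); e=read_eef_pos(); movel([e[0],e[1],.3],Q,speed=.3)
P=camera_params("wrist"); im=read_camera("wrist"); cv2.imwrite("pics/w16.png",im[:,:,::-1])
exp={"base":[.628,.0535,.068],"funnel":[.628,.0535,.112],"lid":[.628,.0535,.184],"plug_a":[.6515,-.0747,.068],"plug_b":[.6065,.182,.068]}
g=cv2.GaussianBlur(cv2.cvtColor(im,cv2.COLOR_RGB2GRAY),(3,3),0)
print("plate pred",proj(P,np.array([.628,.0535,.196])),"r",346.1*.032/(read_eef_pos()[2]+.158-.196))
c=cv2.HoughCircles(g,cv2.HOUGH_GRADIENT,1,30,param1=80,param2=22,minRadius=28,maxRadius=60); print(None if c is None else np.round(c[0][:5],1).tolist())
move_ptp([.4,-.3,.3],Q)
for cam in ("scene","side"):
    read_camera(cam); C=camera_params(cam)
    for k,v in exp.items(): print(cam,k,"pred",np.round(proj(C,np.array(v))),[(np.round(d["at"]).tolist(),round(d["confidence"],2)) for d in tip_of(cam,k)][:3])
print(read_time_s(),read_ft_force())
E
```

```text
plate pred [259.01988851 181.80022363] r 42.328474377380886
[[256.5, 181.5, 38.29999923706055], [376.5, 132.5, 28.799999237060547], [141.5, 168.5, 28.600000381469727]]
scene base pred [227. 238.] [([227.0, 237.0], 0.64)]
scene funnel pred [226. 228.] [([223.0, 226.0], 0.92), ([225.0, 210.0], 0.71)]
scene lid pred [224. 211.] [([224.0, 211.0], 0.89)]
scene plug_a pred [194. 207.] [([263.0, 271.0], 0.72), ([196.0, 208.0], 0.58)]
scene plug_b pred [262. 274.] [([263.0, 271.0], 0.72), ([196.0, 208.0], 0.58)]
side base pred [213. 191.] [([217.0, 192.0], 0.53)]
side funnel pred [212. 178.] [([209.0, 182.0], 0.87)]
side lid pred [210. 157.] [([211.0, 158.0], 0.85)]
side plug_a pred [240. 169.] [([184.0, 218.0], 0.81), ([238.0, 169.0], 0.66)]
side plug_b pred [182. 216.] [([184.0, 218.0], 0.81), ([238.0, 169.0], 0.66)]
71.8167 [-0.11966962  0.326642   -0.43830443]
```

```bash
python3 -c "
from bench import *
print(sign_off())"
```

```text
the job is handed in; nothing more can be done
None
```

I handed the job in at about 72 s: the base, funnel and lid are stacked on the middle port and a plug is in each outer port. Final camera checks put every part within a few pixels of its seated position; the sign-off gave no verdict, and I never planned a move near the bottle or flask but didn't re-check them at the end.

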